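Touch-open the parts box under the tape

TASK

Two identical wooden parts boxes stand on the bench, and a small roll of black tape lies on the lid of one of them. Push that roll sideways with the fingertips, without lifting it, right off the lid onto the rimmed shelf of the same box, then press down the front of that lid and let go, so that its touch catch releases and the lid springs ajar. Leave the lid ajar as the spring sets it, the other box shut and everything else where it is.

Things in the scene. Friction and masses are not known exactly. Their poses are not given: they have to be found in the camera images.
- box_a: wooden parts box with the black tape roll on its lid, fixed, 170 (x) x 240 (y) x 80 mm high; origin: centre of its underside, x to its back (hinge side), y to its left, z up. Its left half is a lid, its right half a fixed open shelf. The walls round the lid end 0.5 mm below the lid's face. box_b is identical and stands beside it; which is on the left varies
- box_a_press (a point): the place to press: centre of the flush 30 mm steel disc on the lid of box_a, on the lid's upper face, 25 mm behind its front edge, at x -50, y 53.5, z 80 mm of the box; it moves with the lid. The lid measures 150 (x) x 117 (y) x 8 mm, from y -5 to y 112 mm of the box
- box_a_hinge (a point): middle of the hinge axis of the lid of box_a, along the back edge of the lid (the lid turns about the box's y; its front rises)
- box_a_shelf (a point): centre of the shelf of box_a, on its surface, at x 0, y -60, z 78.5 mm of the box: 1.5 mm lower than the lid's face, from y -6 to -114 and x -79 to 79 mm. Nothing but a 1.5 mm slit lies between shelf and lid; a rim 5.5 mm high runs along the shelf's front, back and right edges
- box_a_lid (a joint): angle of that lid, rad: 0 latched and flush, negative as it is pressed in, firm stop at -0.058 (7 mm at the disc). The push at the disc takes 2 N to begin, then 3 to 6 N; pressed to the stop (5.5 mm or more at the disc) the catch lets go, and as the finger leaves, a spring raises the lid to about 0.44 (front edge 65 mm up) and holds it. A lighter touch leaves it latched
- tape_roll: small roll of black tape lying flat, 53 x 51 mm and 19 mm high, 50 g, loose; origin at the centre of its underside
- box_b: the other, identical wooden parts box (same axes and sizes as box_a, fixed); nothing lies on its lid, a tape measure lies on its shelf
- box_b_lid (a joint): opening angle of the lid of box_b in rad, 0 = latched shut, same mechanism; it must stay shut
- measure: yellow and black tape measure, 67 x 74 x 35 mm, loose on the shelf of box_b; origin at the centre of its underside; to be left alone
- can_low: blue can, 68 mm wide, 62 mm high, loose, standing behind the boxes; to be left alone
- glue: glue bottle, 36 x 50 x 169 mm high, loose, standing behind the boxes; to be left alone
- tape_wide: roll of pale masking tape, 100 mm wide, 25 mm high, loose on the bench left of the boxes; to be left alone
There are look-alikes about, which are no part of the job. Leave any blue, orange or purple look-alike of the tape_roll alone.

How it is judged:
By the outcome, as a careful person would: the job done as asked, in the order asked, and still so for the second after the job is handed in, with the robot touching nothing.
It also fails if it takes over 40 s, if anything falls off the work surface, if the arm or the gripper's body presses on something with over 40 N, if the wrist force passes 120 N, or if a joint passes its speed limit or range.

ROBOT

A 6-joint arm with a two-finger parallel gripper is mounted at the origin on the work surface; the furniture and walls round the work are solid. World frame = base frame: x ahead of the robot, y to its left, z up, the work surface at z = 0. Lengths are in m, angles in rad, forces in N, time in s.
With the tool pointing down it reaches from about 0.25 to 0.725 m from the base axis. Payload 4 kg.
Tool frame: the origin (TCP) lies on the front face of the gripper's body, between the roots of the fingers; the fingertips stand 73 mm ahead of it and the grasp point (between the pads) lies bot.tcp_to_grasp ahead of it (bot.tcp_to_grasp is the distance from the TCP to the grasp point, in m); z points along the fingers, y is the line along which they close (so a half turn about z gives the same grasp; the last joint's range is limited). The gripper opens to 85 mm and grips with 20 to 120 N. Pads are 22 mm wide; open, the fingers measure 114 mm over their backs; the gripper's body (76 mm by 85 mm) begins 54 mm behind the grasp point. The pads swing forward as they close: fully open they stand 13 mm farther back than shut.
Start: joints at [1.341, 0.241, 0.005, 1.335, 0, 1.571], TCP at [0.114, 0.487, 0.304] pointing down, gripper open.
Joint ranges: [-2.72, 2.72], [-1.05, 1.87], [-1.09, 1.28], [-1.99, 2.15], [-1.42, 1.44], [-3.14, 3.14]. Speed limits (rad/s): [2.79, 2.79, 3.14, 3.14, 3.14, 3.14].

INTERFACE

Orientations are given as a unit quaternion [x, y, z, w].
In Python, from workcell import bot gives the robot as it stands.
- The arm moves only by the shell command python3 -m jog 'ROWS' [OPENING]. ROWS is JSON, one flat list of numbers, 6 for each row, row after row: the shift along the world's x, y, z scaled (see below), then the turn, a rotation vector about the world's x, y, z scaled (see below). In form: [tx, ty, tz, wx, wy, wz, tx, ty, tz, wx, wy, wz, ...]. A call has 1 to 10 rows; each row is the pose to reach, as a shift and turn from the pose commanded when the call began; what a row does not reach only later rows make up. The controller multiplies each number of a shift by 800 mm and each number of a turn by 2 rad. A row lasts 1/12 s, in which the tool goes at most 41.7 mm and 7.16 degrees, less where a joint would pass 70% of its speed; a pose out of reach is approached as far as the arm can. A call with a number of a shift or a turn outside -1 to 1 is refused whole. A call with a gripper value outside its range is refused whole. OPENING is the opening, from -1 (shut) to 1 (fully open), set as the call begins (- or left out, the last holds). The fingers move at their own pace and stop on an object; the grip force is fixed at half the most. Time passes only in rows, so rows that repeat a pose let the fingers close. It gives the time, the measured TCP pose, the force, the opening and the grip force at its end, in the units of the state.
- bot.get_obs(): the state, without advancing time (a new reading comes with each control period).
- bot.camera(name): name is "side" or "top"; returns (picture, depth): 480x640x3 uint8, red, green, blue; 480x640 float32, m along the optical axis (not along the pixel's ray), 0 where there is no reading.
- bot.calibration(name): a dict with "intrinsics" (3x3 intrinsics, pixels), "pose" (4x4, takes a point from camera to world coordinates). Camera axes: x right, y up, looking along -z (the intrinsics and any distortion apply to the point x, -y, -z); pixel columns grow to the right and rows downward; lengths in m; the calibration is good to about 2 mm. A picture is of the moment at which its call begins. calibration takes no time and is no camera call.
- bot.job_done(): hands the job in; it is judged then, once.
Trained networks look in the newest picture that a camera, given by its name, has taken for a name from the list of things; names that differ only in an ending like _2 or _b are one class to them, and where a whole thing is asked for, a point or a joint stands for the part that bears it (a point fixed in the world has none). Each returns a list of dicts, best first, with "confidence" (0 to 1); they miss things now and then, are a little off and sometimes report something else, mostly with a low value. They report only what shows in the picture. A call takes as long as a camera call. They do not tell look-alikes from the thing itself.
- bot.find_in(label, camera): "at" ([x, y, z] in m, in the coordinates of the camera as it stood for that picture, good to about 4 mm: the middle of the surface that is visible of it).
- bot.tip_of(label, camera): "at" ([x, y, z] in m, in the coordinates of the camera as it stood for that picture, good to about 4 mm: a listed point, or the origin of a listed thing).
The state is a dict: "clock": time; "joint_pos": joint angles; "joint_vel": joint speeds; "tau": joint torques, N m; "eef_pos": TCP position; "tool_rot": TCP orientation; "ft_force": force on the tool from outside, world axes, zero at the start; "ft_torque": the same for the moment, N m; "grip_width": finger opening in m; "grasp_force": force on a finger pad.
Only numpy, scipy, OpenCV 4.12 (cv2) and the standard library are available. Lean on these libraries where they do the work, as an engineer would, in place of code of your own. Each camera call takes 0.05 s, during which the arm holds its last target. There are 200 camera calls.

## Working session

There is one attempt and no reset: what is moved stays moved. The work goes in short steps, Python scripts to look and compute and a shell command to move; the robot and the scene stay as the last step left them, time stands still between calls to the robot, and variables do not carry over. Pictures are saved under pics/ and viewed, at most 10 in all, crops included, and the job is handed in when it is done.

```bash
mkdir -p pics; cat > h.py <<'E'
import numpy as np,cv2
from workcell import bot
def w(cam,p):
    return (np.array(bot.calibration(cam)["pose"])@np.r_[p,1])[:3]
def cloud(cam,d):
    c=bot.calibration(cam);K=np.array(c["intrinsics"]);v,u=np.mgrid[:480,:640]
    P=np.stack([(u-K[0,2])/K[0,0]*d,-(v-K[1,2])/K[1,1]*d,-d,np.ones_like(d)],-1)
    return (P@np.array(c["pose"]).T)[...,:3]
E
python3 - <<'E'
from h import *
o=bot.get_obs();print(o["clock"],o["eef_pos"],o["tool_rot"],o["grip_width"],bot.tcp_to_grasp)
ims=[]
for c in("top","side"):
    im,d=bot.camera(c);cv2.imwrite(f"pics/{c}0.png",im[...,::-1]);np.save(f"pics/{c}0",cloud(c,d))
    for l in("tape_roll","box_a_press","box_a_hinge","box_a_shelf","box_a"):
        print(c,l,[(np.round(w(c,r["at"]),3).tolist(),round(r["confidence"],2)) for r in bot.tip_of(l,c)])
E
```

```text
0.0 [0.11378651 0.48637204 0.30300569] [ 1.14656913e-01  9.93404583e-01 -1.05386615e-03 -1.28972378e-04] 0.0855196793493357 0.0539
top tape_roll [([0.497, 0.213, 0.08], 0.8), ([0.29, 0.304, -0.002], 0.78), ([0.595, 0.343, -0.003], 0.76), ([0.303, 0.395, 0.001], 0.5)]
top box_a_press [([0.442, 0.215, 0.08], 0.65)]
top box_a_hinge [([0.567, 0.189, 0.078], 0.77)]
top box_a_shelf [([0.471, 0.09, 0.078], 0.77), ([0.568, 0.188, 0.079], 0.22)]
top box_a [([0.487, -0.152, 0.003], 0.97), ([0.48, 0.152, -0.002], 0.65)]
side tape_roll [([0.497, 0.21, 0.078], 0.97), ([0.299, 0.395, 0.002], 0.92), ([0.292, 0.304, -0.003], 0.81), ([0.459, -0.22, 0.079], 0.49)]
side box_a_press [([0.443, 0.21, 0.078], 0.78)]
side box_a_hinge [([0.569, 0.186, 0.073], 0.83)]
side box_a_shelf [([0.469, 0.095, 0.081], 0.67), ([0.442, 0.211, 0.082], 0.57)]
side box_a [([0.481, 0.151, -0.002], 0.97), ([0.48, -0.156, -0.001], 0.8)]
```

View pics/top0.png

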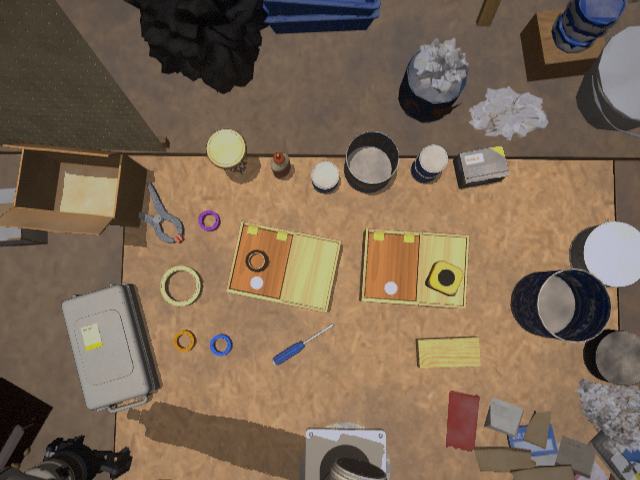

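View pics/side0.png

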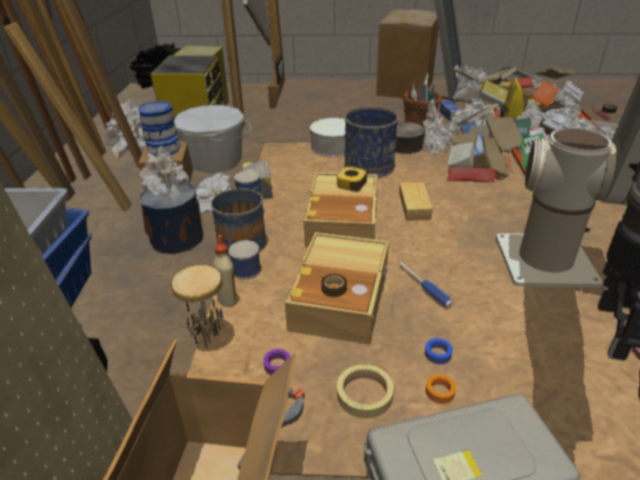

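The top view shows the black roll at pixel (257,260) on the left box's lid with its disc at (257,284). That makes the left box box_a. The shelf is to its right, and box_b holds the tape measure. I'll refine the pose from the depth cloud.

```bash
python3 - <<'E'
from h import *
for c in("top","side"):
    P=np.load(f"pics/{c}0.npy");im=cv2.imread(f"pics/{c}0.png").astype(int)
    near=(abs(P[...,0]-.48)<.13)&(abs(P[...,1]-.151)<.16)
    m=near&(P[...,2]>.065)&(P[...,2]<.11)
    r=cv2.minAreaRect((P[m][:,:2]*1000).astype(np.float32));print(c,"box",r)
    t=near&(P[...,2]>.088)&(im.max(-1)<90)&(P[...,1]>.12)
    q=P[t];print("roll",len(q),q.mean(0),cv2.minAreaRect((q[:,:2]*1000).astype(np.float32)),np.percentile(q[:,2],[5,50,95]))
    s=near&(P[...,2]>.07)&(im.max(-1)-im.min(-1)<40)&(im.min(-1)>150)
    print("disc",s.sum(),np.median(P[s],0))
    l=near&(np.hypot(P[...,0]-.44,P[...,1]-.212)<.03);print("lid z",np.median(P[l][:,2]))
E
```

```text
top box ((483.22491455078125, 150.2744140625), (240.30516052246094, 170.19488525390625), 79.28121948242188)
roll 141 [0.49226552 0.20923919 0.09825817] ((492.9267883300781, 210.66358947753906), (48.01420974731445, 48.52396774291992), 45.38872528076172) [0.09313568 0.09857762 0.10186587]
disc 161 [0.43927209 0.20819828 0.08187246]
lid z 0.08036283665311472
side box ((481.10198974609375, 151.70614624023438), (244.4433135986328, 170.7596435546875), 79.32784271240234)
roll 159 [0.49181043 0.22769654 0.09471485] ((491.38446044921875, 217.97689819335938), (43.141944885253906, 47.636234283447266), 89.22640228271484) [0.0893829  0.09549155 0.0983339 ]
disc 90 [0.4418486  0.21177119 0.07883818]
lid z 0.07873570976795374
```

```bash
python3 -m jog '[0.489,-0.281,-0.05,0,0,-0.764,0.489,-0.281,-0.05,0,0,-0.764,0.489,-0.281,-0.05,0,0,-0.764,0.489,-0.281,-0.05,0,0,-0.764,0.489,-0.281,-0.05,0,0,-0.764,0.489,-0.281,-0.05,0,0,-0.764,0.489,-0.281,-0.05,0,0,-0.764,0.489,-0.281,-0.05,0,0,-0.764,0.489,-0.281,-0.05,0,0,-0.764,0.489,-0.281,-0.05,0,0,-0.764]' -0.53
```

```text
clock: 1.43
eef_pos: [0.4754, 0.2787, 0.2671]
tool_rot: [0.677, 0.736, 0.0, 0.0]
ft_force: [-0.1, 1.5, 0.1]
grip_width: 0.0198
grasp_force: 0.0
```

```bash
python3 -m jog '[0.037,-0.022,-0.04,0,0,-0.135,0.037,-0.022,-0.04,0,0,-0.135,0.037,-0.022,-0.09,0,0,-0.135,0.037,-0.022,-0.09,0,0,-0.135,0.037,-0.022,-0.09,0,0,-0.135,0.037,-0.022,-0.09,0,0,-0.135]'; python3 - <<'E'
from h import *
o=bot.get_obs();print(o["eef_pos"],o["tool_rot"])
im,d=bot.camera("side");cv2.imwrite("pics/side1.png",cv2.resize(im[180:380,240:440,::-1],(600,600)))
im,d=bot.camera("top");cv2.imwrite("pics/top1.png",cv2.resize(im[180:380,180:380,::-1],(600,600)))
E
```

```text
clock: 1.93
eef_pos: [0.5035, 0.2629, 0.1961]
tool_rot: [0.767, 0.641, 0.0, 0.0]
ft_force: [0.9, -0.1, 0.2]
grip_width: 0.0202
grasp_force: 0.0
[0.50347617 0.26286042 0.19614583] [7.67135441e-01 6.41485103e-01 2.74002640e-04 4.96869759e-05]
```

View pics/side1.png

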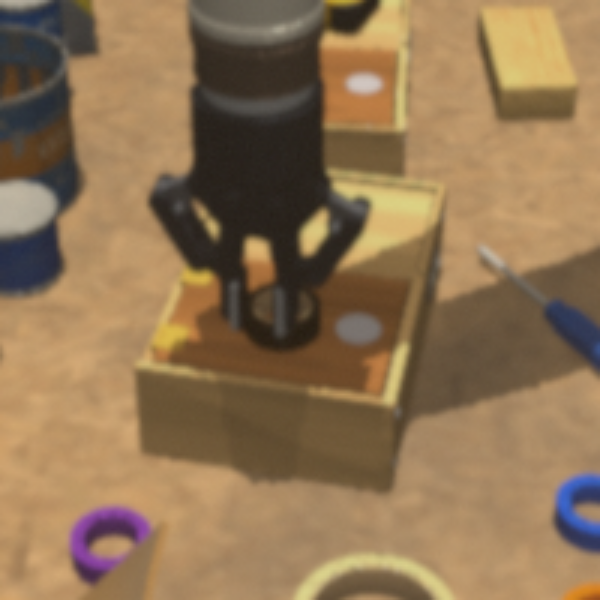

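```bash
python3 - <<'E'
from h import *
def ray(c,u,v,z):
    k=bot.calibration(c);K=np.array(k["intrinsics"]);T=np.array(k["pose"])
    d=T[:3,:3]@[(u-K[0,2])/K[0,0],-(v-K[1,2])/K[1,1],-1];o=T[:3,3]
    return o+d*(z-o[2])/d[2]
for c in("top","side"):
    im=cv2.imread(f"pics/{c}0.png").astype(int);v,u=np.mgrid[:480,:640]
    u0,v0=(257,260) if c=="top" else (334,285)
    m=(abs(u-u0)<17)&(abs(v-v0)<15)&(im.max(-1)<75)
    r=cv2.minAreaRect(np.stack([u[m],v[m]],1).astype(np.float32))
    uc,vc=(u[m].min()+u[m].max())/2,(v[m].min()+v[m].max())/2
    p=ray(c,uc,vc,.0895);a=np.radians(-10.7);e=p[:2]-[.482,.151]
    print(c,m.sum(),uc,vc,np.ptp(u[m]),np.ptp(v[m]),p,"box:",e@[np.cos(a),np.sin(a)],e@[-np.sin(a),np.cos(a)])
    # box top corners from 3 tape-tip midpoint
mid=(258,335);u,v=240+mid[0]/3,180+mid[1]/3
for z in(.118,.123,.128,.133):print(z,ray("side",u,v,z))
E
```

```text
top 132 257.0 261.0 22 20 [0.49208491 0.21046766 0.0895    ] box: -0.0011316016194891903 0.060306113528443464
side 175 333.5 287.0 23 16 [0.49212    0.21907694 0.0895    ] box: -0.0026955771118798797 0.06877221986054773
0.118 [0.50453087 0.26681957 0.118     ]
0.123 [0.50422882 0.27266434 0.123     ]
0.128 [0.50392677 0.2785091  0.128     ]
0.133 [0.50362473 0.28435386 0.133     ]
```

View pics/top1.png

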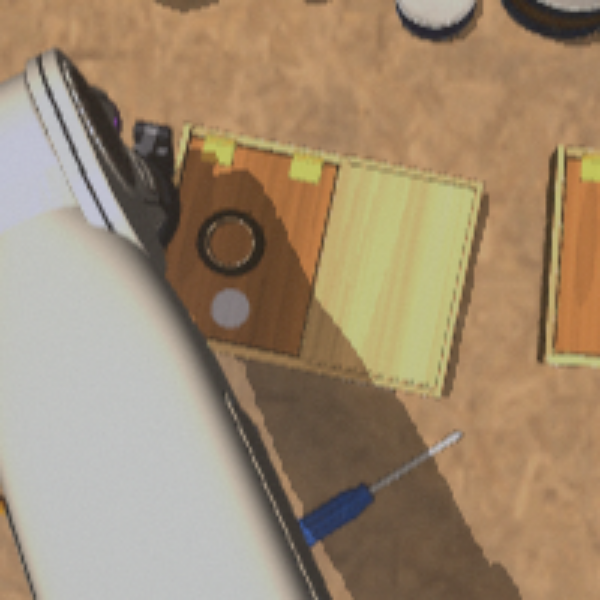

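```bash
python3 -m jog '[-0.001,0,-0.03,0,0,0,-0.001,0,-0.047,0,0,0,-0.001,0,-0.048,0,0,0,-0.001,0,-0.048,0,0,0]'; python3 - <<'E'
from h import *
im,d=bot.camera("side");cv2.imwrite("pics/side2.png",cv2.resize(im[200:360,260:420,::-1],(600,600),interpolation=cv2.INTER_CUBIC))
o=bot.get_obs();print(o["eef_pos"],o["ft_force"])
E
```

```text
clock: 2.37
eef_pos: [0.5025, 0.263, 0.1577]
tool_rot: [0.767, 0.641, 0.0, 0.0]
ft_force: [1.0, 0.6, 0.4]
grip_width: 0.0202
grasp_force: 0.0
[0.50305184 0.26316913 0.15831632] [ 0.48849185 -0.36191893 -0.03391011]
```

View pics/side2.png

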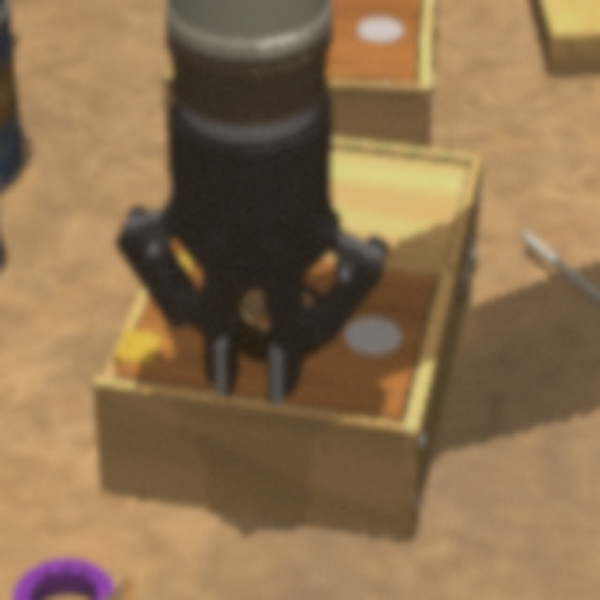

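```bash
python3 -m jog '[-0.004,-0.020,0,0,0,0,-0.007,-0.038,0,0,0,0,-0.011,-0.056,0,0,0,0,-0.014,-0.074,0,0,0,0,-0.017,-0.091,0,0,0,0,-0.021,-0.108,0,0,0,0,-0.024,-0.125,0,0,0,0,-0.027,-0.142,0,0,0,0,-0.030,-0.156,0,0,0,0,-0.032,-0.166,0,0,0,0]'; python3 - <<'E'
from h import *
im,d=bot.camera("side");cv2.imwrite("pics/side3.png",cv2.resize(im[200:360,260:420,::-1],(600,600),interpolation=cv2.INTER_CUBIC))
for r in bot.tip_of("tape_roll","side")[:4]:print(w("side",r["at"]),r["confidence"])
E
```

```text
clock: 3.25
eef_pos: [0.4766, 0.1281, 0.1567]
tool_rot: [0.768, 0.641, -0.0, -0.0]
ft_force: [0.1, 1.0, 0.0]
grip_width: 0.0202
grasp_force: 0.2
[ 0.29837854  0.39679483 -0.00042303] 0.75
[ 0.29304203  0.30303176 -0.00202894] 0.72
[0.47650526 0.08983737 0.07962964] 0.5
```

View pics/side3.png

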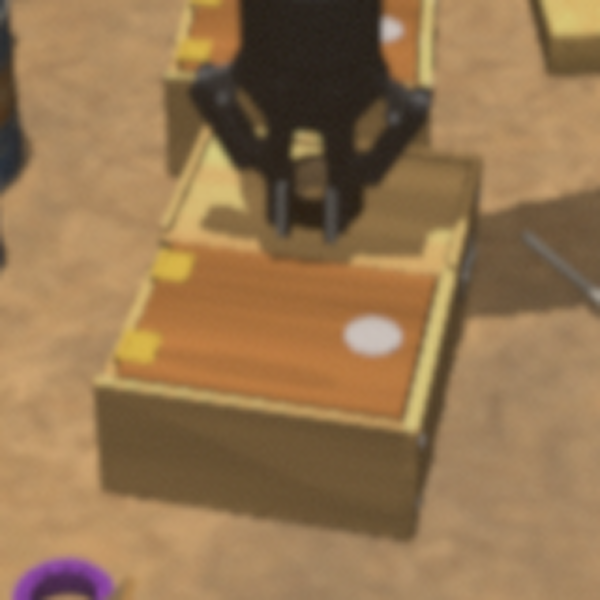

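```bash
python3 -m jog '[0.005,0.025,0,0,0,0,0.005,0.030,0.03,0,0,0,-0.02,0.07,0.06,0,0,0]'; python3 -m jog '[-0.022,0.037,0,0,0,0,-0.022,0.037,0,0,0,0,-0.022,0.037,0,0,0,0,-0.022,0.037,0,0,0,0,-0.022,0.037,0,0,0,0]' -1; python3 - <<'E'
from h import *
for c in("side","top"):
    im,d=bot.camera(c)
    s=slice(200,360),(slice(260,420) if c=="side" else slice(210,370))
    cv2.imwrite(f"pics/{c}4.png",cv2.resize(im[s][...,::-1],(500,500),interpolation=cv2.INTER_CUBIC))
    for r in bot.tip_of("box_a_press",c)[:2]+bot.tip_of("tape_roll",c)[:4]:print(w(c,r["at"]),r["confidence"])
cv2.imwrite("pics/c4.png",np.hstack([cv2.resize(cv2.imread(f"pics/{c}4.png"),(400,400)) for c in("side","top")]))
E
```

```text
clock: 3.6
eef_pos: [0.4642, 0.1818, 0.2026]
tool_rot: [0.769, 0.639, -0.001, 0.001]
ft_force: [0.9, 0.8, 0.2]
grip_width: 0.0199
grasp_force: 0.0
clock: 4.02
eef_pos: [0.4448, 0.2126, 0.2025]
tool_rot: [0.768, 0.641, -0.001, 0.0]
ft_force: [-0.1, 0.1, 0.4]
grip_width: -0.0002
grasp_force: 0.0
[0.4383753  0.21055104 0.07912355] 0.96
[0.72744365 0.16353044 0.00319726] 0.72
[0.30342414 0.3974109  0.00153207] 0.78
[ 0.5956946   0.34401407 -0.00115434] 0.67
[ 0.29162379  0.30393349 -0.00357344] 0.59
[0.47397801 0.09124726 0.07711465] 0.53
[0.44015257 0.21237714 0.08180335] 0.61
[0.47693851 0.08926923 0.07705175] 0.76
[ 0.59736767  0.33988233 -0.0022489 ] 0.71
[ 0.29938592  0.39685194 -0.0006174 ] 0.6
```

View pics/c4.png

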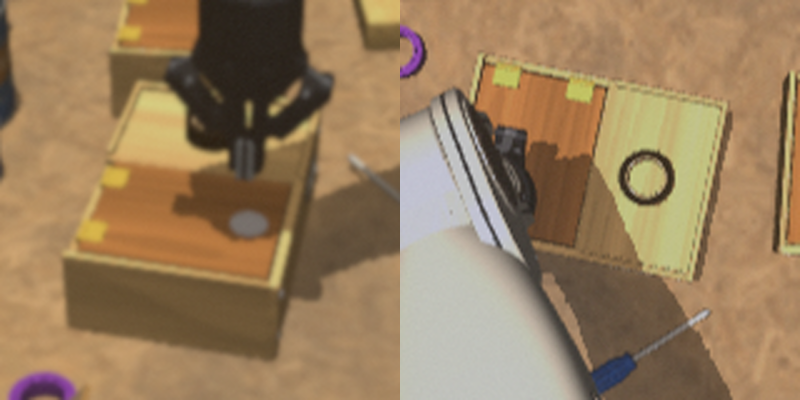

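The roll now lies on the shelf at about (672,178) in the right crop, inside the rim, and the lid is still flush. Next I'll press the disc.

```bash
python3 -m jog '[-0.004,0,-0.03,0,0,0,-0.004,0,-0.055,0,0,0,-0.004,0,-0.060,0,0,0,-0.004,0,-0.064,0,0,0,-0.004,0,-0.066,0,0,0,-0.004,0,-0.066,0,0,0]'
```

```text
clock: 4.82
eef_pos: [0.4415, 0.2129, 0.1509]
tool_rot: [0.768, 0.641, -0.0, -0.0]
ft_force: [-1.5, -1.1, 2.1]
grip_width: -0.0001
grasp_force: 1.3
```

Contact. I'll press on in small steps.

```bash
python3 -m jog '[0,0,-0.003,0,0,0,0,0,-0.005,0,0,0,0,0,-0.006,0,0,0,0,0,-0.006,0,0,0]'; python3 -m jog '[0,0,-0.001,0,0,0,0,0,-0.002,0,0,0,0,0,-0.002,0,0,0]'
```

```text
clock: 5.15
eef_pos: [0.4421, 0.2133, 0.1464]
tool_rot: [0.767, 0.641, 0.001, 0.0]
ft_force: [-2.1, -1.8, 4.9]
grip_width: -0.0003
grasp_force: 2.2
clock: 5.4
eef_pos: [0.4422, 0.2133, 0.1454]
tool_rot: [0.768, 0.641, 0.001, 0.0]
ft_force: [-4.2, -1.7, 9.2]
grip_width: -0.0
grasp_force: 4.6
```

```bash
python3 -m jog '[0,0,-0.0015,0,0,0,0,0,-0.003,0,0,0,0,0,-0.003,0,0,0]'; python3 -m jog '[0,0,0.03,0,0,0,0,0,0.08,0,0,0,0,0,0.13,0,0,0,0,0,0.18,0,0,0,0,0,0.22,0,0,0,-0.06,0.06,0.22,0,0,0,-0.1,0.1,0.22,0,0,0,-0.1,0.1,0.22,0,0,0,-0.1,0.1,0.22,0,0,0]'; python3 - <<'E'
from h import *
for c in("side","top"):
    im,d=bot.camera(c)
    cv2.imwrite(f"pics/{c}5.png",cv2.resize(im[160:400,200:440][...,::-1],(400,400)))
    P=cloud(c,d);m=(np.hypot(P[...,0]-.44,P[...,1]-.22)<.04)&(P[...,2]<.2);print(c,np.percentile(P[m][:,2],[10,50,90]) if m.any() else 0)
cv2.imwrite("pics/c5.png",np.hstack([cv2.imread(f"pics/{c}5.png") for c in("side","top")]))
E
```

```text
clock: 5.65
eef_pos: [0.4423, 0.2133, 0.1448]
tool_rot: [0.767, 0.641, 0.002, 0.001]
ft_force: [-6.7, -3.8, 22.1]
grip_width: -0.0001
grasp_force: 11.3
clock: 6.4
eef_pos: [0.359, 0.2963, 0.3183]
tool_rot: [0.766, 0.643, 0.001, -0.001]
ft_force: [-1.1, -0.2, 0.1]
grip_width: 0.0004
grasp_force: 0.0
side [0.00634489 0.12664917 0.1392858 ]
top [0.00726095 0.13092167 0.14135688]
```

View pics/c5.png

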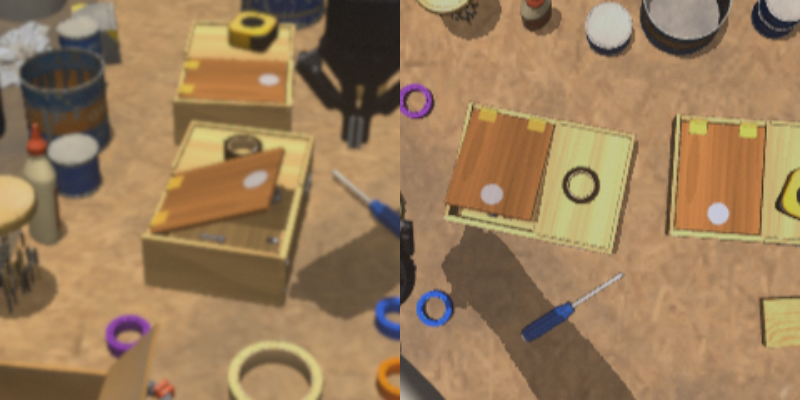

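The lid is ajar, with its front about 60 mm up. The roll lies flat on the shelf at (580,185) in the right crop, box_b is shut and the arm is clear.

```bash
python3 -c "
from workcell import bot
print(bot.job_done())"
```

```text
the job is handed in; nothing more can be done
None
```

The job is handed in: the black roll was pushed onto box_a's shelf, box_a's lid was then released and stands ajar, box_b is still shut, and nothing else was touched.

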